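Snap a project case's cover shut, corner by corner

TASK

The cover of the pink electronics case on the bench is not fully on: some of its four corner sections still stand proud. With closed fingertips, press round the cover until all four corner sections have clicked down shut, then move clear. Only press: leave the case standing where it is, never lifting or shoving it, and do not disturb the pliers, wire strippers, circuit board and spool around it.

Things in the scene. Friction and masses are not known exactly. Their poses are not given: they have to be found in the camera images.
- case: Pink plastic electronics case, loose, 140 (x) x 110 (y) mm, about 0.75 kg; origin at the centre of its underside, z up. Its cover's four corners are separate L-shaped pink sections, 52 mm along x, 38 mm along y, arms 20 mm wide, moving only straight up or down. An open section's top is 55 mm above the bench, a shut one's 49 mm; the slotted panel and fixed mid-side pieces between them, 46 mm.
- corner_a (a point): Point on the top face of the cover's corner section A (the case's +x +y corner), in the middle of the 20 x 20 mm square where its arms meet, 10 mm in from both outer faces; moves with it: 55 mm above the bench when open, 49 mm when shut (give or take 0.5). Pressing straight down takes 8 to 10 N to start it, then less; past half-way (3 mm) it snaps shut by itself and stays; let go before that it springs back.
- corner_b (a point): Point on the top face of the cover's corner section B (the case's -x +y corner), in the middle of the 20 x 20 mm square where its arms meet, 10 mm in from both outer faces; moves with it: 55 mm above the bench when open, 49 mm when shut (give or take 0.5). Pressing straight down takes 8 to 10 N to start it, then less; past half-way (3 mm) it snaps shut by itself and stays; let go before that it springs back.
- corner_c (a point): Point on the top face of the cover's corner section C (the case's -x -y corner), in the middle of the 20 x 20 mm square where its arms meet, 10 mm in from both outer faces; moves with it: 55 mm above the bench when open, 49 mm when shut (give or take 0.5). Pressing straight down takes 8 to 10 N to start it, then less; past half-way (3 mm) it snaps shut by itself and stays; let go before that it springs back.
- corner_d (a point): Point on the top face of the cover's corner section D (the case's +x -y corner), in the middle of the 20 x 20 mm square where its arms meet, 10 mm in from both outer faces; moves with it: 55 mm above the bench when open, 49 mm when shut (give or take 0.5). Pressing straight down takes 8 to 10 N to start it, then less; past half-way (3 mm) it snaps shut by itself and stays; let go before that it springs back.
- pliers: Loose long-nose pliers with blue handles, 150 mm long along x, 54 mm wide, 14 mm high, lying beside the case's +y side, 128 mm or more from its middle; origin under the pivot.
- strippers: Loose wire strippers with red handles, 158 mm long along x, 54 mm wide, 14 mm high, beside the case's -y side, 128 mm or more from its middle; origin under the pivot.
- board: Loose bare circuit board with parts on it, 50 x 42 mm, 17 mm high, beyond the case's +x side; origin under its centre.
- spool: Loose grey spool, 52 mm across, 33 mm high, standing beyond the case's -x side; origin under its centre.
There are look-alikes about, which are no part of the job. Of the things that look like the case, take the one that is farthest to the robot's right at the start.

How it is judged:
By the outcome, as a careful person would: the job done as asked, in the order asked, and still so for the second after the job is handed in, with the robot touching nothing.
It also fails if it takes over 35 s, if anything falls off the work surface, if the arm or the gripper's body presses on something with over 40 N, if the wrist force passes 120 N, or if a joint passes its speed limit or range.

ROBOT

A 6-joint arm with a two-finger parallel gripper is mounted at the origin on the work surface. World frame = base frame: x ahead of the robot, y to its left, z up, the work surface at z = 0. Lengths are in m, angles in rad, forces in N, time in s.
With the tool pointing down it reaches from about 0.25 to 0.775 m from the base axis. Payload 4 kg.
Tool frame: the origin (TCP) lies midway between the tips of the shut fingers; the grasp point (between the pads) lies 19 mm behind it; z points along the fingers, y is the direction in which the jaws open and shut (so a half turn about z gives the same grasp; the last joint's range is limited). The gripper opens to 94 mm and grips with 3 to 60 N. Pads are 16 mm wide; open, the fingers measure 119 mm over their backs; the gripper's body (75 mm by 177 mm) begins 78 mm behind the grasp point.
Start: joints at [-1.439, 0.087, 1.371, -0, 1.684, -0.103], TCP at [0.128, -0.535, 0.174] pointing down, gripper open.
Joint ranges: [-3.1, 3.1], [-0.76, 2.03], [0.27, 2.55], [-1.08, 4.22], [0.17, 2.65], [-2.57, 2.57]. Speed limits (rad/s): [2.79, 2.79, 3.14, 3.14, 3.14, 3.14].

INTERFACE

Orientations are given as [roll, pitch, yaw] about the fixed x, y, z axes, in that order (R = Rz(yaw) Ry(pitch) Rx(roll)).
In Python, from bench import robot gives the robot as it stands.
- The arm moves only by the tool carry_out, never from a script. Its argument "deltas" is text: rows parted by semicolons, each of 7 numbers parted by spaces: the shift along the tool's x, y, z in mm, then the turn, a rotation vector about the tool's x, y, z in rad, then the closure, from 0 (fully open) to 1 (shut). A call has exactly 8 rows; each row is the pose to reach, as a shift and turn from the pose commanded when the call began, along the tool's axes at that moment; what a row does not reach only later rows make up. A row lasts 1/12 s, in which the tool goes at most 41.7 mm and 7.16 degrees, less where a joint would pass 70% of its speed; a pose out of reach is approached as far as the arm can. A call with a gripper value outside its range is refused whole. The fingers move at their own pace and stop on an object; the grip force is fixed at half the most. Time passes only in rows, so rows that repeat a pose let the fingers close, or fill a call up. It gives the time, the measured TCP pose, the force and the opening at its end, in the units of the state.
- robot.get_obs(): the state, without advancing time (a new reading comes with each control period).
- robot.snapshot(name): name is "scene" or "top"; returns a dict with "pixels" (384x512x3 uint8, red, green, blue), "range_z" (384x512 float32, m along the optical axis (not along the pixel's ray), 0 where there is no reading), "camera_matrix" (3x3 intrinsics, pixels), "k1" (the pictures are not rectified: a ray, as slopes to the right and down, at radius r is drawn at 1 + k1 r^2 times it, then the intrinsics apply), "rvec" (rotation vector, rad) and "tvec" (3), from world to camera coordinates, as OpenCV has them. Camera axes: x right, y down, z forward; pixel columns grow to the right and rows downward; lengths in m; the calibration is good to about 2 mm. A picture is of the moment at which its call begins.
- robot.close_job(): hands the job in, once; it reports no verdict.
Trained networks look in a picture, given as the dict that the camera call returned (one of the last four; its "shot" number tells which), for a name from the list of things; names that differ only in an ending like _2 or _b are one class to them, and where a whole thing is asked for, a point or a joint stands for the part that bears it (a point fixed in the world has none). Each returns a list of dicts, best first, with "p" (0 to 1); they miss things now and then, are a little off and sometimes report something else, mostly with a low value. They report only what shows in the picture. A call takes as long as a camera call. They do not tell look-alikes from the thing itself.
- robot.look_for(picture, thing): "at" ([x, y, z] in m, in the coordinates of the camera as it stood for that picture, good to about 4 mm: the middle of the surface that is visible of it).
- robot.place_of(picture, thing): "at" ([x, y, z] in m, in the coordinates of the camera as it stood for that picture, good to about 4 mm: a listed point, or the origin of a listed thing).
The state is a dict: "time": time; "joint_positions": joint angles; "qvel": joint speeds; "joint_torque": joint torques, N m; "tool_pos": TCP position; "ee_rot": TCP orientation; "wrist_force": force on the tool from outside, world axes, zero at the start; "wrist_torque": the same for the moment, N m; "width": finger opening in m.
Only numpy, scipy, OpenCV 4.12 (cv2) and the standard library are available. Lean on these libraries where they do the work, as an engineer would, in place of code of your own. Each camera call takes 0.05 s, during which the arm holds its last target.

## Working session

There is one attempt and no reset: what is moved stays moved. The work goes in short steps, Python scripts to look and compute and a tool call to move; the robot and the scene stay as the last step left them, time stands still between calls to the robot, and variables do not carry over. Pictures are saved under pics/ and viewed, and the job is handed in when it is done.

Besides the shell and the picture viewer there is one more tool, called by a JSON object that holds its "api" and its "payload". carry_out: Moves the arm, as the interface text tells. Its arguments: {"type":"object","properties":{"deltas":{"type":"string"}},"required":["deltas"]}

```bash
ls; mkdir -p pics; cat > h.py <<'E'
import numpy as np, cv2, pickle
from bench import robot
def snap(n,f):
    s=robot.snapshot(n); pickle.dump(s,open(f'{f}.pkl','wb'))
    cv2.imwrite(f'pics/{f}.png',cv2.cvtColor(s['pixels'],cv2.COLOR_RGB2BGR)); return s
def toworld(s,P):
    R,_=cv2.Rodrigues(np.array(s['rvec'],float)); return (np.asarray(P)-np.array(s['tvec']).ravel())@R
def cloud(s):
    K=np.array(s['camera_matrix']);k=s['k1'];z=s['range_z']
    h,w=z.shape;u,v=np.meshgrid(np.arange(w),np.arange(h))
    p=cv2.undistortPoints(np.stack([u,v],-1).reshape(-1,1,2).astype(float),K,np.array([k,0,0,0,0.])).reshape(h,w,2)
    P=np.dstack([p[...,0]*z,p[...,1]*z,z]); W=toworld(s,P.reshape(-1,3)).reshape(h,w,3); W[z==0]=np.nan; return W
E
python3 - <<'E'
from h import *
o=robot.get_obs();print({k:np.round(v,3) for k,v in o.items()})
for n in('scene','top'):
    s=snap(n,n+'0')
    for t in('case','corner_a','spool','board','pliers','strippers'):
        for f in(robot.look_for,robot.place_of):
            print(n,t,f.__name__,[(round(d['p'],2),np.round(toworld(s,d['at']),3).tolist()) for d in f(s,t)][:6])
E
```

```text
pics
{'time': np.float64(0.0), 'joint_positions': array([-1.439,  0.088,  1.372, -0.   ,  1.684, -0.103]), 'qvel': array([ 0.   , -0.   ,  0.   ,  0.   , -0.002,  0.001]), 'joint_torque': array([ 1.0000e-03, -3.4018e+01, -3.0243e+01,  7.2000e-02,  3.3000e-02,
       -0.0000e+00]), 'tool_pos': array([ 0.128, -0.534,  0.173]), 'ee_rot': array([-3.139, -0.   ,  0.235]), 'wrist_force': array([-0.575, -0.497, -0.409]), 'wrist_torque': array([-0.005,  0.047,  0.011]), 'width': np.float64(0.094)}
scene case call [(0.89, [0.428, 0.233, 0.047]), (0.73, [0.563, -0.062, 0.046]), (0.62, [0.738, 0.174, 0.043]), (0.58, [0.693, 0.393, 0.045])]
scene case call [(0.94, [0.736, 0.169, -0.006]), (0.76, [0.693, 0.398, -0.0]), (0.7, [0.557, -0.072, -0.0]), (0.56, [0.418, 0.228, 0.001]), (0.53, [0.589, 0.056, -0.005])]
scene corner_a call [(0.93, [0.368, 0.279, 0.053]), (0.89, [0.474, 0.271, 0.052]), (0.78, [0.676, 0.459, 0.049]), (0.77, [0.685, 0.129, 0.048]), (0.77, [0.698, 0.218, 0.057]), (0.75, [0.512, -0.122, 0.053])]
scene corner_a call [(0.89, [0.689, 0.221, 0.058]), (0.89, [0.36, 0.279, 0.05]), (0
[... 901 characters left out ...]
24, 0.056]), (0.85, [0.673, 0.456, 0.045]), (0.83, [0.788, 0.123, 0.055]), (0.81, [0.678, 0.129, 0.048])]
top corner_a call [(0.9, [0.804, 0.205, 0.055]), (0.9, [0.478, 0.269, 0.057]), (0.88, [0.678, 0.469, 0.044]), (0.85, [0.669, 0.129, 0.047]), (0.77, [0.608, -0.018, 0.054]), (0.75, [0.517, -0.011, 0.054])]
top spool call [(0.83, [0.586, 0.057, 0.034])]
top spool call []
top board call [(0.9, [0.534, -0.221, 0.007])]
top board call [(0.67, [0.537, -0.22, 0.002])]
top pliers call [(0.94, [0.698, -0.087, 0.009])]
top pliers call [(0.91, [0.701, -0.119, -0.003])]
top strippers call [(0.55, [0.416, -0.019, 0.013])]
top strippers call [(0.6, [0.415, -0.05, 0.001]), (0.56, [0.7, -0.12, -0.002])]
```

View pics/scene0.png

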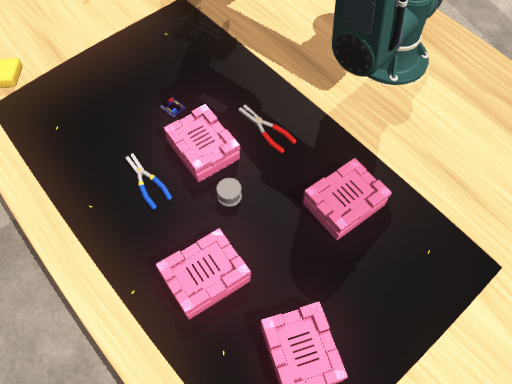

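View pics/top0.png

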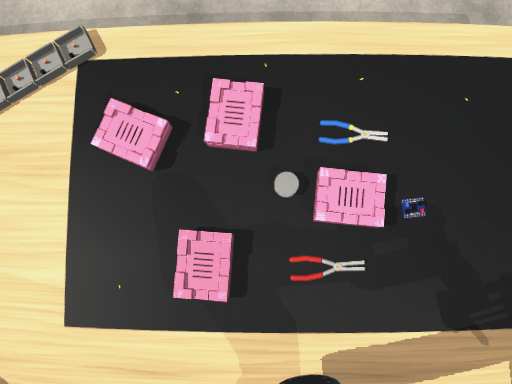

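The top picture shows four pink cases: (350,197), (203,265), (131,133) and (235,115). The farthest to the robot's right (lowest y) is (350,197), at about (0.555, -0.072), and it has the pliers, strippers, spool and board around it. Next: a close crop and a height measurement.

```bash
python3 - <<'E'
from h import *
s=pickle.load(open('top0.pkl','rb'));W=cloud(s)
im=cv2.imread('pics/top0.png')
cv2.imwrite('pics/crop0.png',cv2.resize(im[145:250,290:440],None,fx=5,fy=5,interpolation=cv2.INTER_CUBIC))
hsv=cv2.cvtColor(im,cv2.COLOR_BGR2HSV)
near=(abs(W[...,0]-.555)<.1)&(abs(W[...,1]+.072)<.11)
print('bench z',np.nanmedian(W[300:320,150:300,2]))
m=near&(W[...,2]>.040)
P=W[m];r=cv2.minAreaRect((P[:,:2]*1000).astype(np.float32));print(r,m.sum())
c=np.array(r[0])/1000
rw,rh,ang=r[1][0],r[1][1],r[2]
yaw=np.deg2rad(ang if rw>rh else ang+90)
# case x ~ world -y
while np.cos(yaw+np.pi/2)<0.7: yaw+=np.pi/2
print('yaw',yaw)
Rz=np.array([[np.cos(yaw),-np.sin(yaw)],[np.sin(yaw),np.cos(yaw)]])
L=(P[:,:2]-c)@Rz
print(L.min(0),L.max(0))
for n,sx,sy in(('a',1,1),('b',-1,1),('c',-1,-1),('d',1,-1)):
    l=np.array([sx*.06,sy*.045]);q=(abs(L-l)<.008).all(1)
    print(n,(c+Rz@l).round(4),'z',np.percentile(P[q,2],[10,50,90]).round(4),q.sum())
q=(abs(L)<[.015,.01]).all(1);print('mid z',np.median(P[q,2]))
for n in('pliers','strippers'):
  pass
E
```

```text
bench z 5.4164586224849946e-05
((556.1756591796875, -75.13224029541016), (141.57757568359375, 111.25389862060547), 83.8722915649414) 3676
yaw 4.605440292590688
[-0.07078876 -0.05562692] [0.07078881 0.05562696]
a [ 0.5945 -0.1396] z [0.0478 0.0495 0.0514] 58
b [ 0.6073 -0.0203] z [0.0537 0.055  0.0568] 60
c [ 0.5178 -0.0107] z [0.053  0.0546 0.0564] 62
d [ 0.505 -0.13 ] z [0.0527 0.0546 0.0565] 62
mid z 0.04627965181350676
```

```bash
python3 - <<'E'
from h import *
s=pickle.load(open('scene0.pkl','rb'));W=cloud(s)
im=cv2.imread('pics/scene0.png')
cv2.imwrite('pics/crop1.png',cv2.resize(im[95:190,150:255],None,fx=6,fy=6,interpolation=cv2.INTER_CUBIC))
near=(abs(W[...,0]-.555)<.1)&(abs(W[...,1]+.072)<.11)
m=near&(W[...,2]>.042)
P=W[m];r=cv2.minAreaRect((P[:,:2]*1000).astype(np.float32));print(r,m.sum())
E
```

```text
((557.341796875, -76.55281066894531), (143.615966796875, 111.67523956298828), 84.57074737548828) 2668
```

View pics/crop0.png

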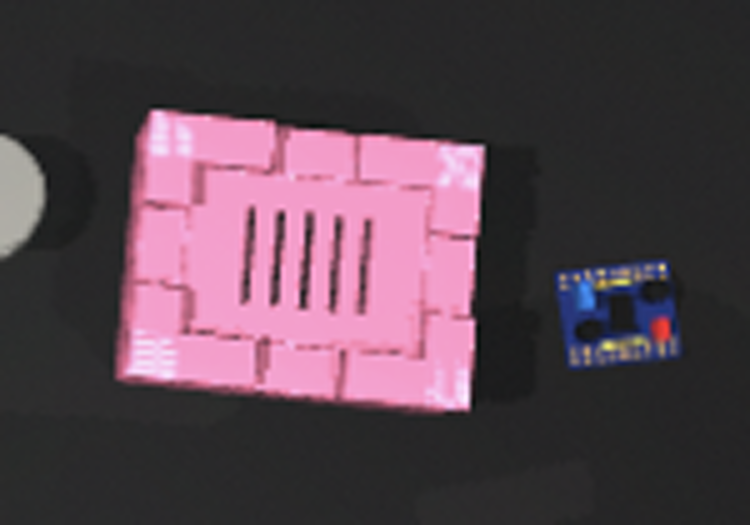

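View pics/crop1.png

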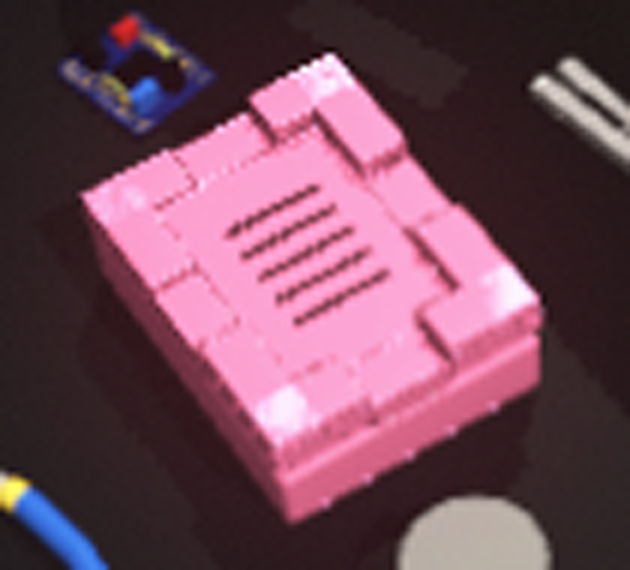

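A (far right in the top view) is already shut at 49.5 mm. B, C and D stand open at about 55 mm. The crops confirm this: A's top is level with the mid pieces, and the others show steps. I'll start with D, moving at height while the fingers close.

{"api": "carry_out", "payload": {"deltas": "29 -19 0 0 0 0 1; 58 -38 0 0 0 0 1; 86 -57 0 0 0 0 1; 115 -76 0 0 0 0 1; 144 -96 0 0 0 0 1; 173 -115 0 0 0 0 1; 202 -134 0 0 0 0 1; 230 -153 0 0 0 0 1"}}

```text
time: 1.97
tool_pos: [0.317, -0.3312, 0.1742]
ee_rot: [3.141, -0.0, 0.235]
wrist_force: [-0.3, 0.1, -0.0]
width: 0.0441
```

{"api": "carry_out", "payload": {"deltas": "29 -19 10 0 0 0 1; 58 -38 20 0 0 0 1; 86 -57 30 0 0 0 1; 115 -76 40 0 0 0 1; 144 -96 50 0 0 0 1; 173 -115 60 0 0 0 1; 202 -134 70 0 0 0 1; 230 -153 80 0 0 0 1"}}

```text
time: 2.63
tool_pos: [0.5053, -0.1288, 0.0937]
ee_rot: [3.141, -0.0, 0.235]
wrist_force: [0.1, -2.1, -0.1]
width: 0.0008
```

```bash
cat >> h.py <<'E'
from scipy.spatial.transform import Rotation as Ro
T=dict(a=[.5945,-.1396],b=[.6073,-.0203],c=[.5178,-.0107],d=[.505,-.13])
def to(n,z):
    o=robot.get_obs();R=Ro.from_euler('xyz',o['ee_rot']).as_matrix()
    print(n,'t',round(float(o['time']),2),'pos',o['tool_pos'].round(4),'F',o['wrist_force'].round(1),'rot',o['ee_rot'].round(3),'w',round(float(o['width']),4),'delta mm',(1000*R.T@(np.array(T[n]+[z])-o['tool_pos'])).round(1))
E
python3 - <<'E'
from h import *
to('d',.06)
E
```

```text
d t 2.63 pos [ 0.5053 -0.1288  0.0937] F [ 0.1 -2.1 -0.1] rot [ 3.141 -0.     0.235] w 0.0008 delta mm [-0.5  1.1 33.7]
```

{"api": "carry_out", "payload": {"deltas": "0 1 15 0 0 0 1; 0 1 30 0 0 0 1; 0 1 37 0 0 0 1; 0 1 39 0 0 0 1; 0 1 41 0 0 0 1; 0 1 43 0 0 0 1; 0 1 44 0 0 0 1; 0 1 44 0 0 0 1"}}

```text
time: 3.3
tool_pos: [0.5046, -0.1318, 0.0506]
ee_rot: [3.141, -0.001, 0.234]
wrist_force: [0.1, -0.1, 0.4]
width: 0.0007
```

```bash
python3 - <<'E'
from h import *
to('d',.06)
E
```

```text
d t 3.3 pos [ 0.5046 -0.1318  0.0506] F [ 0.1 -0.1  0.4] rot [ 3.141e+00 -1.000e-03  2.340e-01] w 0.0007 delta mm [ 0.8 -1.6 -9.4]
```

{"api": "carry_out", "payload": {"deltas": "0 0 -20 0 0 0 1; 0 0 -40 0 0 0 1; 8 -22 -40 0 0 0 1; 16 -45 -40 0 0 0 1; 24 -68 -40 0 0 0 1; 32 -91 -40 0 0 0 1; 40 -113 -40 0 0 0 1; 40 -113 -40 0 0 0 1"}}

```text
time: 3.97
tool_pos: [0.5175, -0.0087, 0.0908]
ee_rot: [-3.14, -0.002, 0.239]
wrist_force: [-0.0, -0.1, 1.2]
width: 0.0009
```

```bash
python3 - <<'E'
from h import *
to('c',.0505)
s=robot.snapshot('top');W=cloud(s)
for n in T:
    q=(abs(W[...,:2]-T[n])<.007).all(-1)&(W[...,2]<.065);print(n,np.nanmedian(W[q][:,2]).round(4),q.sum())
E
```

```text
c t 3.97 pos [ 0.5175 -0.0087  0.0908] F [-0.  -0.1  1.2] rot [-3.14e+00 -2.00e-03  2.39e-01] w 0.0009 delta mm [-0.2  2.  40.3]
a nan 0
b nan 0
c nan 0
d nan 0
  return np.nanmean(a, axis, out=out, keepdims=keepdims)
```

{"api": "carry_out", "payload": {"deltas": "0 1 15 0 0 0 1; 0 1 28 0 0 0 1; 0 1 34 0 0 0 1; 0 1 36 0 0 0 1; 0 1 38 0 0 0 1; 0 1 40 0 0 0 1; 0 1 41 0 0 0 1; 0 1 41 0 0 0 1"}}

```text
time: 4.68
tool_pos: [0.5175, -0.0133, 0.0493]
ee_rot: [3.141, -0.001, 0.235]
wrist_force: [0.8, -0.3, -0.6]
width: 0.0
```

```bash
python3 - <<'E'
from h import *
to('b',.0905)
E
```

```text
b t 4.68 pos [ 0.5175 -0.0133  0.0493] F [ 0.8 -0.3 -0.6] rot [ 3.141e+00 -1.000e-03  2.350e-01] w 0.0 delta mm [ 85.8  27.7 -41.1]
```

{"api": "carry_out", "payload": {"deltas": "0 0 -20 0 0 0 1; 0 0 -40 0 0 0 1; 20 7 -40 0 0 0 1; 40 14 -40 0 0 0 1; 60 21 -40 0 0 0 1; 80 27 -40 0 0 0 1; 85 29 -40 0 0 0 1; 85 29 -40 0 0 0 1"}}

```text
time: 5.35
tool_pos: [0.6075, -0.0217, 0.0888]
ee_rot: [3.141, 0.0, 0.235]
wrist_force: [-0.6, -0.1, 0.3]
width: 0.0004
```

```bash
python3 - <<'E'
from h import *
to('b',.0505); s=snap('scene','scene1')
im=cv2.imread('pics/scene1.png');cv2.imwrite('pics/crop2.png',cv2.resize(im[75:215,130:275],None,fx=4,fy=4))
E
```

```text
b t 5.35 pos [ 0.6075 -0.0217  0.0888] F [-0.6 -0.1  0.3] rot [3.141 0.    0.235] w 0.0004 delta mm [ 0.1 -1.4 38.3]
```

View pics/crop2.png

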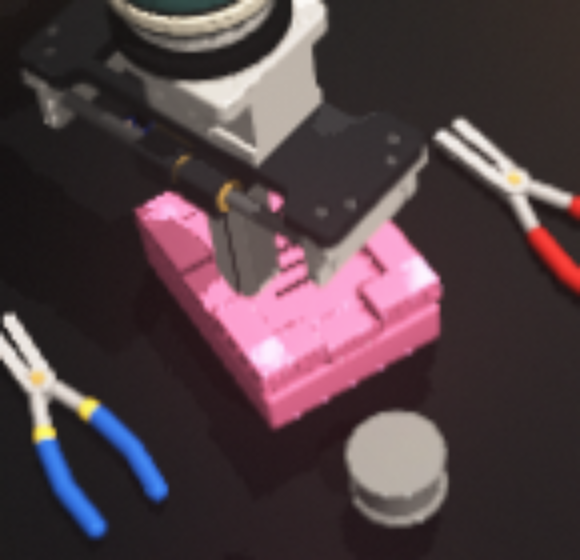

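The view shows C (crop 420,275) now low and the fingers hovering over B (crop 270,345). Pressing B.

{"api": "carry_out", "payload": {"deltas": "0 -1 15 0 0 0 1; 0 -1 26 0 0 0 1; 0 -1 32 0 0 0 1; 0 -1 34 0 0 0 1; 0 -1 36 0 0 0 1; 0 -1 38 0 0 0 1; 0 -1 39 0 0 0 1; 0 -1 39 0 0 0 1"}}

```text
time: 6.07
tool_pos: [0.6066, -0.0205, 0.0502]
ee_rot: [3.141, -0.0, 0.235]
wrist_force: [-1.1, -0.3, 1.0]
width: 0.0006
```

{"api": "carry_out", "payload": {"deltas": "0 0 -20 0 0 0 1; 0 0 -45 0 0 0 1; 0 0 -80 0 0 0 1; 0 0 -110 0 0 0 1; -30 20 -120 0 0 0 1; -60 40 -120 0 0 0 1; -90 60 -120 0 0 0 1; -120 80 -120 0 0 0 1"}}

```text
time: 6.73
tool_pos: [0.5077, -0.1271, 0.1711]
ee_rot: [3.14, -0.002, 0.236]
wrist_force: [0.7, -1.3, 0.1]
width: 0.0007
```

{"api": "carry_out", "payload": {"deltas": "-29 19 0 0 0 0 1; -58 38 0 0 0 0 1; -86 57 0 0 0 0 1; -115 76 0 0 0 0 1; -144 96 0 0 0 0 1; -173 115 0 0 0 0 1; -202 134 0 0 0 0 1; -230 153 0 0 0 0 1"}}

```text
time: 7.4
tool_pos: [0.3189, -0.3298, 0.1708]
ee_rot: [3.14, -0.001, 0.235]
wrist_force: [1.1, -0.4, -0.5]
width: 0.0005
```

{"api": "carry_out", "payload": {"deltas": "-20 15 0 0 0 0 1; -40 30 0 0 0 0 1; -60 45 0 0 0 0 1; -80 60 0 0 0 0 1; -100 75 0 0 0 0 1; -100 75 0 0 0 0 1; -100 75 0 0 0 0 1; -100 75 0 0 0 0 1"}}

```text
time: 8.07
tool_pos: [0.2407, -0.4244, 0.1703]
ee_rot: [3.141, -0.001, 0.235]
wrist_force: [1.2, 0.4, 0.7]
width: 0.0002
```

```bash
python3 - <<'E'
from h import *
s=snap('top','top2');W=cloud(s);W0=cloud(pickle.load(open('top0.pkl','rb')))
for n in T:
    f=lambda W:[round(float(np.nanmedian(W[(abs(W[...,:2]-T[n])<.008).all(-1)][:,2])),4)]
    print(n,f(W0),f(W))
for w in(W0,W):
    m=(abs(w[...,0]-.555)<.1)&(abs(w[...,1]+.072)<.11)&(w[...,2]>.040)
    print(cv2.minAreaRect((w[m][:,:2]*1000).astype(np.float32)))
for t in('pliers','strippers','spool','board'):
    print(t,[(round(d['p'],2),np.round(toworld(s,d['at']),3).tolist()) for d in robot.look_for(s,t)][:2])
snap('scene','scene2')
E
```

```text
a [0.0494] [0.0494]
b [0.0552] [0.0549]
c [0.0546] [0.0548]
d [0.0545] [0.0548]
((556.1756591796875, -75.13224029541016), (141.57757568359375, 111.25389862060547), 83.8722915649414)
((556.0848388671875, -75.0477066040039), (141.6048126220703, 111.00586700439453), 83.86772155761719)
pliers [(0.84, [0.697, -0.09, 0.009])]
strippers [(0.72, [0.417, -0.021, 0.01])]
spool [(0.6, [0.584, 0.057, 0.032])]
board [(0.7, [0.533, -0.218, 0.004])]
```

View pics/scene2.png

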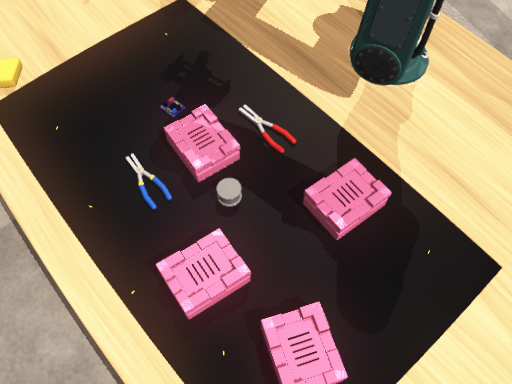

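All four heights are unchanged and the force stayed near zero, so the tips never reached the cover. I'll check where the tips really were in the hover picture (scene1).

```bash
python3 - <<'E'
from h import *
s=pickle.load(open('scene1.pkl','rb'));W=cloud(s)
def proj(P): return cv2.projectPoints(np.array([P],float),np.array(s['rvec'],float),np.array(s['tvec'],float),np.array(s['camera_matrix'],float),np.array([s['k1'],0,0,0,0.]))[0].ravel().round(1)
print('tip expected',proj([.607,-.021,.089]),'corner b',proj([.6073,-.0203,.055]))
im=cv2.imread('pics/scene1.png')
m=(W[...,2]>.07)&(abs(W[...,0]-.6)<.05)&(abs(W[...,1]+.04)<.08)&(W[...,2]<.16)
o=W[m];o=o[np.argsort(o[:,2])];print(o[:12].round(3))
u=proj([.607,-.021,.089]).astype(int)
cr=cv2.resize(im[110:190,150:250],None,fx=7,fy=7,interpolation=cv2.INTER_CUBIC)
cv2.circle(cr,(int((u[0]-150)*7),int((u[1]-110)*7)),5,(0,255,0),-1);cv2.imwrite('pics/crop3.png',cr)
E
```

```text
tip expected [195.6 153.8] corner b [197.4 163.4]
[[ 0.619 -0.021  0.12 ]
 [ 0.619 -0.024  0.121]
 [ 0.618 -0.016  0.121]
 [ 0.619 -0.021  0.123]
 [ 0.62  -0.028  0.124]
 [ 0.619 -0.017  0.124]
 [ 0.617 -0.013  0.124]
 [ 0.621 -0.024  0.125]
 [ 0.618 -0.015  0.126]
 [ 0.618 -0.018  0.126]
 [ 0.618 -0.021  0.126]
 [ 0.62  -0.022  0.126]]
```

View pics/crop3.png

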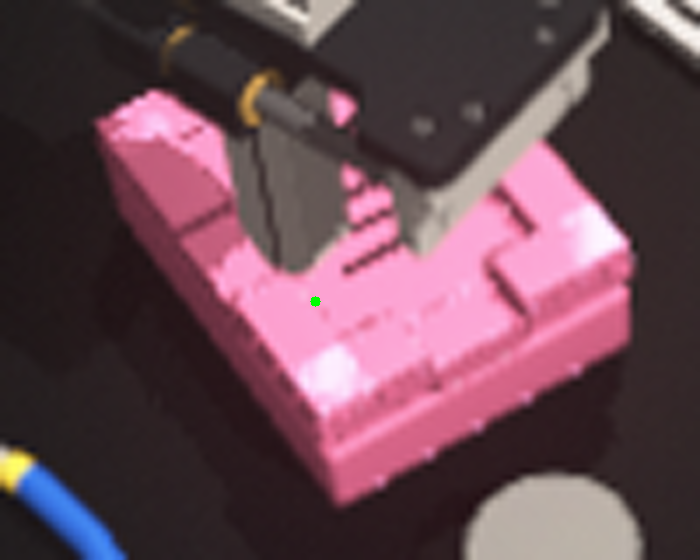

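The lowest visible fingertip surface is at z ≈ 0.12 while the reported TCP is 0.089. So the tips sit some 20–30 mm above the reported TCP, though x and y agree. I'll go again with a force-guarded slow descent on D.

{"api": "carry_out", "payload": {"deltas": "20 -14 0 0 0 0 1; 41 -28 0 0 0 0 1; 61 -42 0 0 0 0 1; 82 -56 0 0 0 0 1; 102 -70 0 0 0 0 1; 123 -84 0 0 0 0 1; 143 -98 0 0 0 0 1; 163 -112 0 0 0 0 1"}}

```text
time: 9.03
tool_pos: [0.3738, -0.2765, 0.1701]
ee_rot: [3.141, -0.0, 0.236]
wrist_force: [-0.2, -1.0, -0.6]
width: 0.0004
```

{"api": "carry_out", "payload": {"deltas": "20 -14 10 0 0 0 1; 41 -28 20 0 0 0 1; 61 -42 40 0 0 0 1; 82 -56 55 0 0 0 1; 102 -70 70 0 0 0 1; 123 -84 85 0 0 0 1; 143 -98 100 0 0 0 1; 163 -113 115 0 0 0 1"}}

```text
time: 9.7
tool_pos: [0.5059, -0.1287, 0.0544]
ee_rot: [3.141, -0.0, 0.236]
wrist_force: [0.5, -0.4, -0.1]
width: 0.0005
```

```bash
python3 - <<'E'
from h import *
to('d',.05)
s=snap('scene','scene3');W=cloud(s)
im=cv2.imread('pics/scene3.png')
cv2.imwrite('pics/crop4.png',cv2.resize(im[80:190,140:270],None,fx=5,fy=5,interpolation=cv2.INTER_CUBIC))
m=(W[...,2]>.06)&(abs(W[...,0]-.51)<.03)&(abs(W[...,1]+.13)<.04)&(W[...,2]<.16)
o=W[m];o=o[np.argsort(o[:,2])];print(o[:12].round(3))
E
```

```text
d t 9.7 pos [ 0.5059 -0.1287  0.0544] F [ 0.5 -0.4 -0.1] rot [ 3.141 -0.     0.236] w 0.0005 delta mm [-1.2  1.1  4.4]
[[ 0.516 -0.131  0.084]
 [ 0.518 -0.132  0.085]
 [ 0.517 -0.126  0.086]
 [ 0.516 -0.13   0.088]
 [ 0.516 -0.126  0.089]
 [ 0.517 -0.122  0.09 ]
 [ 0.515 -0.131  0.091]
 [ 0.519 -0.134  0.091]
 [ 0.516 -0.123  0.091]
 [ 0.516 -0.119  0.091]
 [ 0.519 -0.129  0.091]
 [ 0.517 -0.135  0.092]]
```

View pics/crop4.png

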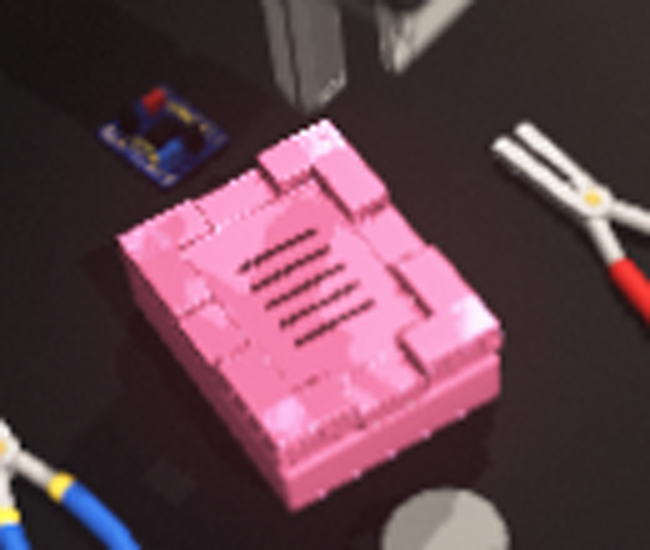

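```bash
python3 - <<'E'
from h import *
W=cloud(pickle.load(open('scene3.pkl','rb')))
for v in(84,88,91,94):print(v,[W[v,u].round(3).tolist() for u in(214,217,219,222)])
for v in(82,88,94,98,100,101,102):print(v,[W[v,u].round(3).tolist() for u in(198,201,204)])
E
```

```text
84 [[0.519, -0.061, 0.197], [0.522, -0.046, 0.212], [0.521, -0.041, 0.215], [0.517, -0.038, 0.214]]
88 [[0.424, -0.205, -0.001], [0.523, -0.045, 0.202], [0.52, -0.044, 0.2], [0.51, -0.048, 0.19]]
91 [[0.43, -0.197, -0.001], [0.522, -0.048, 0.191], [0.521, -0.044, 0.193], [0.513, -0.045, 0.186]]
94 [[0.437, -0.188, 0.0], [0.433, -0.181, 0.003], [0.522, -0.042, 0.187], [0.421, -0.177, -0.002]]
82 [[0.517, -0.123, 0.151], [0.516, -0.112, 0.159], [0.505, -0.118, 0.148]]
88 [[0.516, -0.128, 0.129], [0.515, -0.117, 0.136], [0.506, -0.119, 0.129]]
94 [[0.515, -0.131, 0.106], [0.514, -0.121, 0.114], [0.508, -0.119, 0.112]]
98 [[0.517, -0.132, 0.094], [0.515, -0.122, 0.102], [0.511, -0.116, 0.103]]
100 [[0.519, -0.129, 0.091], [0.515, -0.124, 0.093], [0.512, -0.116, 0.098]]
101 [[0.518, -0.132, 0.085], [0.516, -0.123, 0.091], [0.513, -0.116, 0.095]]
102 [[0.481, -0.194, -0.001], [0.517, -0.122, 0.09], [0.47, -0.185, -0.002]]
```

The body's underside at about 0.186 also puts the tips about 30 mm above the reported TCP. Contact with D should come near a reported z of 25 mm.

{"api": "carry_out", "payload": {"deltas": "-1 1 6 0 0 0 1; -1 1 12 0 0 0 1; -1 1 17 0 0 0 1; -1 1 20 0 0 0 1; -1 1 22 0 0 0 1; -1 1 23 0 0 0 1; -1 1 24 0 0 0 1; -1 1 24 0 0 0 1"}}

```text
time: 10.42
tool_pos: [0.5044, -0.1317, 0.0312]
ee_rot: [3.141, -0.0, 0.234]
wrist_force: [-0.2, 0.1, -0.4]
width: 0.0003
```

{"api": "carry_out", "payload": {"deltas": "0 0 1 0 0 0 1; 0 0 2 0 0 0 1; 0 0 2 0 0 0 1; 0 0 3 0 0 0 1; 0 0 3 0 0 0 1; 0 0 4 0 0 0 1; 0 0 4 0 0 0 1; 0 0 4 0 0 0 1"}}

```text
time: 11.08
tool_pos: [0.5043, -0.1312, 0.0269]
ee_rot: [-3.142, 0.0, 0.235]
wrist_force: [-0.5, 0.1, 0.9]
width: 0.0008
```

{"api": "carry_out", "payload": {"deltas": "0 0 1 0 0 0 1; 0 0 1 0 0 0 1; 0 0 2 0 0 0 1; 0 0 2 0 0 0 1; 0 0 3 0 0 0 1; 0 0 3 0 0 0 1; 0 0 3 0 0 0 1; 0 0 3 0 0 0 1"}}

```text
time: 11.75
tool_pos: [0.5043, -0.1313, 0.0239]
ee_rot: [3.142, 0.0, 0.235]
wrist_force: [-0.5, 0.1, 0.6]
width: 0.0004
```

```bash
python3 - <<'E'
from h import *
s=snap('scene','scene4');W=cloud(s)
im=cv2.imread('pics/scene4.png')
cv2.imwrite('pics/crop5.png',cv2.resize(im[80:190,140:270],None,fx=5,fy=5,interpolation=cv2.INTER_CUBIC))
for v in range(96,114,2):print(v,[W[v,u].round(3).tolist() for u in(198,201,204,207)])
E
```

```text
96 [[0.516, -0.132, 0.1], [0.514, -0.122, 0.107], [0.508, -0.12, 0.105], [0.499, -0.122, 0.096]]
98 [[0.516, -0.133, 0.093], [0.513, -0.125, 0.097], [0.51, -0.118, 0.101], [0.502, -0.119, 0.094]]
100 [[0.518, -0.131, 0.089], [0.515, -0.123, 0.095], [nan, nan, nan], [0.501, -0.121, 0.085]]
102 [[0.516, -0.135, 0.078], [0.514, -0.126, 0.084], [0.511, -0.119, 0.088], [0.502, -0.121, 0.079]]
104 [[0.517, -0.135, 0.072], [0.515, -0.125, 0.079], [0.512, -0.118, 0.083], [0.504, -0.119, 0.076]]
106 [[0.517, -0.137, 0.063], [0.514, -0.129, 0.068], [0.512, -0.119, 0.075], [0.504, -0.119, 0.069]]
108 [[0.517, -0.138, 0.055], [0.516, -0.127, 0.064], [0.514, -0.117, 0.072], [0.5, -0.127, 0.052]]
110 [[0.52, -0.135, 0.054], [0.515, -0.13, 0.054], [0.514, -0.119, 0.063], [0.504, -0.122, 0.053]]
112 [[0.523, -0.13, 0.054], [0.518, -0.126, 0.053], [0.514, -0.12, 0.056], [0.508, -0.116, 0.055]]
```

View pics/crop5.png

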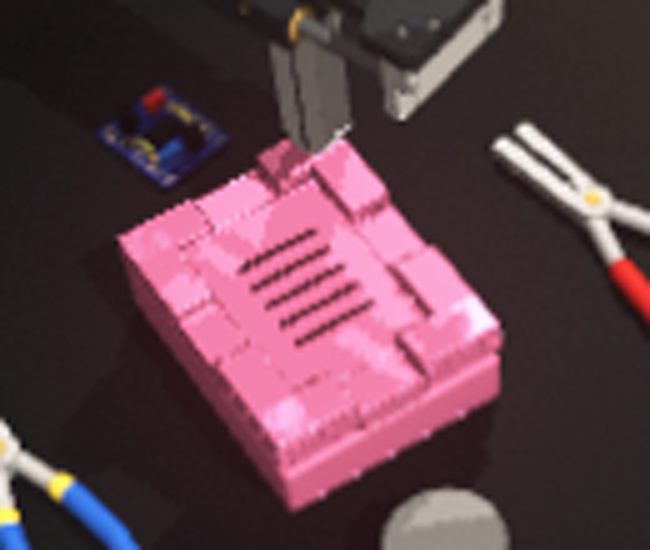

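The tips (crop 315,150) are just above D's top, in the right place. Continuing down.

{"api": "carry_out", "payload": {"deltas": "0 0 1 0 0 0 1; 0 0 1 0 0 0 1; 0 0 2 0 0 0 1; 0 0 2 0 0 0 1; 0 0 3 0 0 0 1; 0 0 3 0 0 0 1; 0 0 3 0 0 0 1; 0 0 3 0 0 0 1"}}

```text
time: 12.47
tool_pos: [0.5044, -0.1313, 0.0207]
ee_rot: [3.141, -0.0, 0.235]
wrist_force: [0.2, -0.6, -0.6]
width: 0.0007
```

{"api": "carry_out", "payload": {"deltas": "0 0 1 0 0 0 1; 0 0 1 0 0 0 1; 0 0 2 0 0 0 1; 0 0 2 0 0 0 1; 0 0 3 0 0 0 1; 0 0 3 0 0 0 1; 0 0 3 0 0 0 1; 0 0 3 0 0 0 1"}}

```text
time: 13.13
tool_pos: [0.5044, -0.1313, 0.0179]
ee_rot: [3.142, 0.0, 0.235]
wrist_force: [-0.6, 0.6, 0.2]
width: 0.0003
```

```bash
python3 - <<'E'
from h import *
print(robot.get_obs()['joint_torque'].round(2))
s=snap('scene','scene5');W=cloud(s)
im=cv2.imread('pics/scene5.png')
cv2.imwrite('pics/crop6.png',cv2.resize(im[85:135,165:240],None,fx=9,fy=9,interpolation=cv2.INTER_CUBIC))
for v in range(100,122,2):print(v,[W[v,u].round(3).tolist() for u in(198,201,204,207)])
c=np.array([.556,-.075]);q=(abs(W[...,:2]-[.52,-.115])<.02).all(-1)&(W[...,2]<.07)
for u,v in((214,113),(213,118),(196,112),(192,115)):print(u,v,W[v-1:v+2,u-1:u+2].reshape(-1,3).mean(0).round(4))
E
```

```text
[ -0.   -32.68 -28.04   0.05  -0.05   0.  ]
100 [[0.516, -0.133, 0.086], [0.514, -0.125, 0.091], [0.511, -0.118, 0.095], [0.502, -0.121, 0.086]]
102 [[0.516, -0.135, 0.078], [0.515, -0.125, 0.085], [0.512, -0.118, 0.089], [0.502, -0.121, 0.079]]
104 [[0.517, -0.135, 0.072], [0.515, -0.126, 0.078], [0.512, -0.119, 0.082], [0.503, -0.12, 0.074]]
106 [[0.517, -0.136, 0.064], [0.515, -0.128, 0.069], [0.512, -0.119, 0.076], [0.504, -0.119, 0.069]]
108 [[0.518, -0.137, 0.057], [0.515, -0.129, 0.062], [0.513, -0.119, 0.07], [0.506, -0.118, 0.064]]
110 [[0.516, -0.14, 0.046], [0.515, -0.129, 0.055], [0.513, -0.12, 0.061], [0.501, -0.127, 0.046]]
112 [[0.521, -0.134, 0.049], [0.515, -0.131, 0.046], [0.51, -0.127, 0.046], [0.505, -0.122, 0.047]]
114 [[0.524, -0.13, 0.047], [0.519, -0.125, 0.048], [0.514, -0.121, 0.047], [0.509, -0.117, 0.047]]
116 [[0.528, -0.124, 0.049], [0.521, -0.123, 0.044], [0.518, -0.116, 0.049], [0.513, -0.11, 0.05]]
118 [[0.53, -0.123, 0.045], [0.524, -0.119, 0.044], [0.519, -0.115, 0.043], [0.516, -0.106, 0.049]]
120 [[0.534, -0.117, 0.046], [0.528, -0.114, 0.044], [0.523, -0.109, 0.044], [0.519, -0.103, 0.048]]
214 113 [ 0.4728 -0.1425 -0.0016]
213 118 [ 0.5055 -0.0988  0.0472]
196 112 [ 0.524  -0.1371  0.0478]
192 115 [ 0.5326 -0.1423  0.0394]
```

View pics/crop6.png

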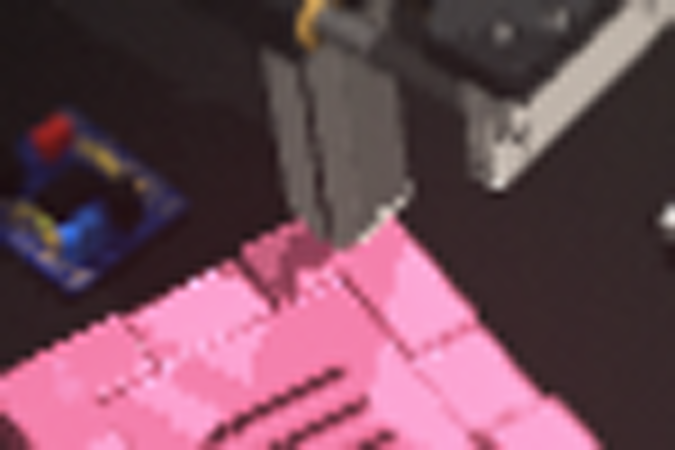

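D has snapped down: its top now reads about 48 mm, nearly level with the mid pieces. The true tip offset is therefore about 30 mm. Same approach for C.

{"api": "carry_out", "payload": {"deltas": "0 0 -12 0 0 0 1; 0 0 -30 0 0 0 1; 8 -23 -30 0 0 0 1; 16 -46 -30 0 0 0 1; 24 -69 -30 0 0 0 1; 32 -92 -30 0 0 0 1; 41 -114 -30 0 0 0 1; 41 -114 -30 0 0 0 1"}}

```text
time: 13.85
tool_pos: [0.5184, -0.0073, 0.0492]
ee_rot: [-3.14, -0.002, 0.239]
wrist_force: [0.3, 0.5, 0.7]
width: 0.0005
```

{"api": "carry_out", "payload": {"deltas": "0 0 10 0 0 0 1; 0 0 20 0 0 0 1; 0 0 22 0 0 0 1; 0 0 24 0 0 0 1; 0 0 26 0 0 0 1; 0 0 28 0 0 0 1; 0 0 29 0 0 0 1; 0 0 30 0 0 0 1"}}

```text
time: 14.52
tool_pos: [0.5175, -0.0117, 0.0177]
ee_rot: [3.141, 0.001, 0.234]
wrist_force: [-2.2, -0.9, 7.4]
width: 0.0001
```

```bash
python3 - <<'E'
from h import *
to('c',.018)
s=snap('scene','scene6');W=cloud(s)
im=cv2.imread('pics/scene6.png')
cv2.imwrite('pics/crop7.png',cv2.resize(im[85:190,160:260],None,fx=6,fy=6,interpolation=cv2.INTER_CUBIC))
E
```

```text
c t 14.52 pos [ 0.5175 -0.0117  0.0177] F [-2.2 -0.9  7.4] rot [3.141e+00 1.000e-03 2.340e-01] w 0.0001 delta mm [ 0.5 -0.9 -0.3]
```

View pics/crop7.png

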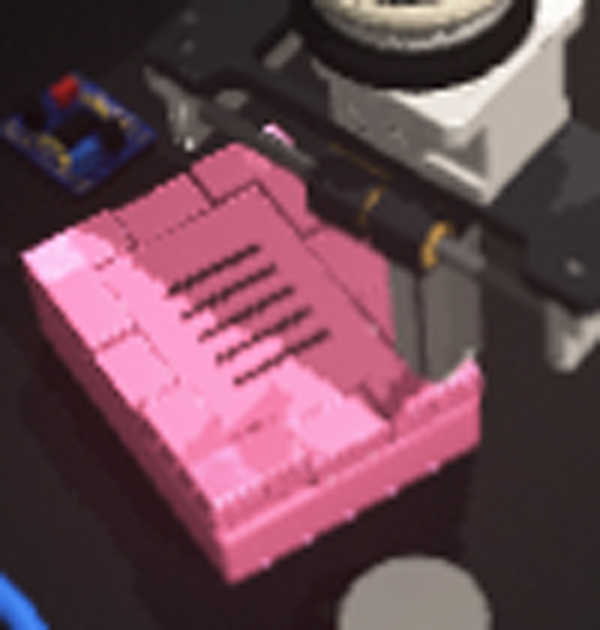

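Contact on C reads 7.4 N and the section still shows a small step, so I'll press a little further.

{"api": "carry_out", "payload": {"deltas": "0 0 1 0 0 0 1; 0 0 1 0 0 0 1; 0 0 1 0 0 0 1; 0 0 2 0 0 0 1; 0 0 2 0 0 0 1; 0 0 2 0 0 0 1; 0 0 2 0 0 0 1; 0 0 2 0 0 0 1"}}

```text
time: 15.23
tool_pos: [0.5178, -0.0116, 0.0176]
ee_rot: [3.14, -0.0, 0.235]
wrist_force: [-3.3, -1.8, 9.1]
width: 0.0005
```

```bash
python3 - <<'E'
from h import *
s=snap('scene','scene7');W=cloud(s)
im=cv2.imread('pics/scene7.png')
cv2.imwrite('pics/crop8.png',cv2.resize(im[120:190,190:260],None,fx=8,fy=8,interpolation=cv2.INTER_CUBIC))
for x in(.53,.535):
  for y in(-.0,-.005,.0):
    q=(abs(W[...,:2]-[x,y])<.005).all(-1)&(W[...,2]<.07);print(x,y,np.median(W[q][:,2]).round(4),q.sum())
E
```

```text
0.53 -0.0 0.0236 64
0.53 -0.005 0.0354 81
0.53 0.0 0.0236 64
0.535 -0.0 0.0107 51
0.535 -0.005 0.0266 67
0.535 0.0 0.0107 51
```

View pics/crop8.png

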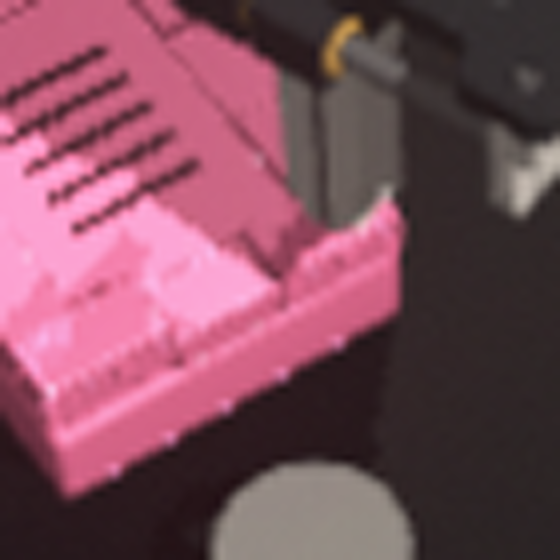

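{"api": "carry_out", "payload": {"deltas": "0 0 1 0 0 0 1; 0 0 2 0 0 0 1; 0 0 2 0 0 0 1; 0 0 3 0 0 0 1; 0 0 3 0 0 0 1; 0 0 3 0 0 0 1; 0 0 3 0 0 0 1; 0 0 3 0 0 0 1"}}

```text
time: 15.95
tool_pos: [0.5179, -0.0116, 0.0175]
ee_rot: [3.14, -0.001, 0.235]
wrist_force: [-9.1, 0.2, 21.3]
width: 0.0005
```

```bash
python3 - <<'E'
from h import *
to('c',.018)
for f in('scene0','scene6','scene7'):
    W=cloud(pickle.load(open(f+'.pkl','rb')))
    print(f,[W[v,u].round(3).tolist() for u,v in((227,151),(228,153),(231,150))],[W[v-1:v+2,u-1:u+2,2].mean().round(4) for u,v in((227,151),(228,153),(231,150))])
E
```

```text
c t 15.95 pos [ 0.5179 -0.0116  0.0175] F [-9.1  0.2 21.3] rot [ 3.14e+00 -1.00e-03  2.35e-01] w 0.0005 delta mm [ 0.1 -0.9 -0.5]
scene0 [[0.54, -0.006, 0.052], [0.539, -0.005, 0.045], [0.53, -0.005, 0.048]] [np.float64(0.0524), np.float64(0.0454), np.float64(0.0498)]
scene6 [[0.538, -0.009, 0.047], [0.539, -0.005, 0.045], [0.53, -0.005, 0.048]] [np.float64(0.0481), np.float64(0.0444), np.float64(0.0472)]
scene7 [[0.538, -0.008, 0.048], [0.538, -0.006, 0.043], [0.53, -0.005, 0.048]] [np.float64(0.0477), np.float64(0.0441), np.float64(0.0474)]
```

C is hard against its stop (21 N with no further motion, top at 48 mm), so it was already shut. Lifting and going to B.

{"api": "carry_out", "payload": {"deltas": "0 0 -15 0 0 0 1; 0 0 -35 0 0 0 1; 20 7 -35 0 0 0 1; 40 14 -35 0 0 0 1; 60 21 -35 0 0 0 1; 80 27 -35 0 0 0 1; 85 28 -35 0 0 0 1; 85 28 -35 0 0 0 1"}}

```text
time: 16.62
tool_pos: [0.6075, -0.0183, 0.047]
ee_rot: [-3.141, 0.001, 0.235]
wrist_force: [-0.1, -0.1, 1.1]
width: 0.0005
```

```bash
python3 - <<'E'
from h import *
to('b',.018)
E
```

```text
b t 16.62 pos [ 0.6075 -0.0183  0.047 ] F [-0.1 -0.1  1.1] rot [-3.141e+00  1.000e-03  2.350e-01] w 0.0005 delta mm [-0.6  1.9 29. ]
```

{"api": "carry_out", "payload": {"deltas": "0 1 10 0 0 0 1; 0 1 18 0 0 0 1; 0 1 21 0 0 0 1; 0 1 23 0 0 0 1; 0 1 25 0 0 0 1; 0 1 27 0 0 0 1; 0 1 29 0 0 0 1; 0 1 29 0 0 0 1"}}

```text
time: 17.28
tool_pos: [0.6068, -0.0193, 0.0187]
ee_rot: [3.141, -0.0, 0.235]
wrist_force: [-0.5, -0.4, -0.9]
width: 0.0002
```

```bash
python3 - <<'E'
from h import *
to('b',.018)
s=snap('scene','scene8');W=cloud(s)
im=cv2.imread('pics/scene8.png')
cv2.imwrite('pics/crop9.png',cv2.resize(im[85:190,160:260],None,fx=6,fy=6,interpolation=cv2.INTER_CUBIC))
E
```

```text
b t 17.28 pos [ 0.6068 -0.0193  0.0187] F [-0.5 -0.4 -0.9] rot [ 3.141 -0.     0.235] w 0.0002 delta mm [0.2 1.1 0.7]
```

View pics/crop9.png

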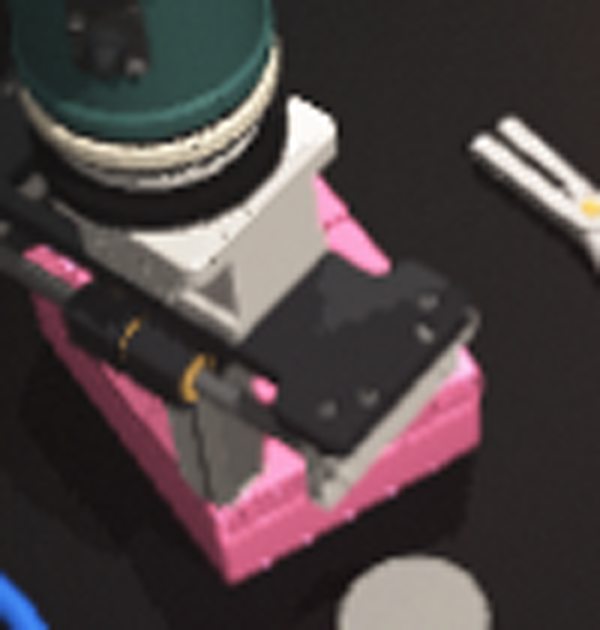

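{"api": "carry_out", "payload": {"deltas": "0 0 1 0 0 0 1; 0 0 1 0 0 0 1; 0 0 2 0 0 0 1; 0 0 2 0 0 0 1; 0 0 2 0 0 0 1; 0 0 2 0 0 0 1; 0 0 2 0 0 0 1; 0 0 2 0 0 0 1"}}

```text
time: 18.0
tool_pos: [0.6074, -0.0193, 0.0177]
ee_rot: [3.141, -0.001, 0.235]
wrist_force: [-1.9, 0.8, 5.0]
width: 0.0003
```

B stopped at 17.7 mm, the same reading as C when shut. Retreating to check.

{"api": "carry_out", "payload": {"deltas": "0 0 -20 0 0 0 1; 0 0 -45 0 0 0 1; 0 0 -80 0 0 0 1; 0 0 -115 0 0 0 1; -30 20 -140 0 0 0 1; -60 40 -150 0 0 0 1; -90 60 -150 0 0 0 1; -120 80 -150 0 0 0 1"}}

```text
time: 18.67
tool_pos: [0.5089, -0.1261, 0.168]
ee_rot: [3.14, -0.002, 0.236]
wrist_force: [-0.3, -0.9, -0.5]
width: 0.0006
```

{"api": "carry_out", "payload": {"deltas": "-29 19 0 0 0 0 1; -58 38 0 0 0 0 1; -86 57 0 0 0 0 1; -115 76 0 0 0 0 1; -144 96 0 0 0 0 1; -173 115 0 0 0 0 1; -202 134 0 0 0 0 1; -230 153 0 0 0 0 1"}}

```text
time: 19.33
tool_pos: [0.3196, -0.3284, 0.1665]
ee_rot: [3.141, -0.0, 0.235]
wrist_force: [1.2, -0.1, 0.3]
width: 0.0003
```

{"api": "carry_out", "payload": {"deltas": "-20 15 0 0 0 0 1; -40 30 0 0 0 0 1; -60 45 0 0 0 0 1; -80 60 0 0 0 0 1; -100 75 0 0 0 0 1; -100 75 0 0 0 0 1; -100 75 0 0 0 0 1; -100 75 0 0 0 0 1"}}

```text
time: 20.0
tool_pos: [0.2414, -0.4231, 0.1665]
ee_rot: [-3.141, -0.0, 0.235]
wrist_force: [-0.7, 0.5, -0.3]
width: 0.0003
```

```bash
python3 - <<'E'
from h import *
s=snap('top','top3');W=cloud(s);W0=cloud(pickle.load(open('top0.pkl','rb')))
for n in T:
    f=lambda W:[round(float(np.nanmedian(W[(abs(W[...,:2]-T[n])<.008).all(-1)][:,2])),4)]
    print(n,f(W0),f(W))
for w in(W0,W):
    m=(abs(w[...,0]-.555)<.1)&(abs(w[...,1]+.072)<.11)&(w[...,2]>.040)
    print(cv2.minAreaRect((w[m][:,:2]*1000).astype(np.float32)))
for t in('pliers','strippers','spool','board'):
    print(t,[(round(d['p'],2),np.round(toworld(s,d['at']),3).tolist()) for d in robot.look_for(s,t)][:2])
snap('scene','scene9')
im=cv2.imread('pics/scene9.png')
cv2.imwrite('pics/crop10.png',cv2.resize(im[85:220,110:310],None,fx=4,fy=4,interpolation=cv2.INTER_CUBIC))
E
```

```text
a [0.0494] [0.0485]
b [0.0552] [0.0488]
c [0.0546] [0.0487]
d [0.0545] [0.0486]
((556.1756591796875, -75.13224029541016), (141.57757568359375, 111.25389862060547), 83.8722915649414)
((556.0328979492188, -75.00030517578125), (141.53927612304688, 111.07636260986328), 84.0731430053711)
pliers [(0.62, [0.695, -0.09, 0.012])]
strippers [(0.77, [0.418, -0.021, 0.01])]
spool [(0.89, [0.586, 0.057, 0.03])]
board [(0.77, [0.534, -0.218, 0.009])]
```

View pics/crop10.png

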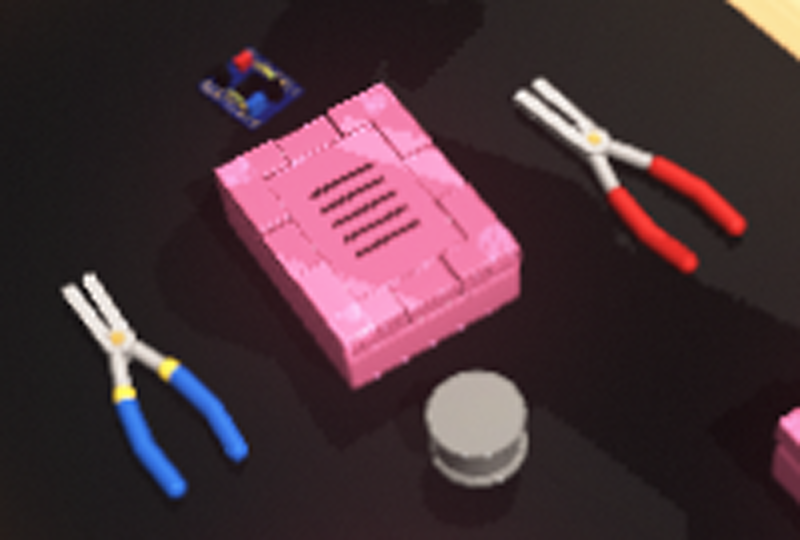

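All four corners now read about 49 mm, and neither the case nor the things around it has moved. Handing in.

```bash
python3 -c "
from bench import robot
print(robot.close_job())"
```

```text
the job is handed in; nothing more can be done
None
```

All four corner sections of the rightmost pink case are shut. I pressed D, C and B down with closed fingertips; A was already shut at the start, so I left it alone. The arm then moved clear, and I handed the job in at about 20 s.

**Last checks:**
- **Corner heights:** A, B, C and D measured 48.5, 48.8, 48.7 and 48.6 mm. B, C and D had been at about 55 mm. A's reading changed from 49.4 to 48.5 mm without being touched, which I take as measurement noise.
- **Case position:** the outline moved by less than 0.3 mm and turned about 0.2°.
- **Things around it:** the pliers, strippers, spool and board were found within about 5 mm of where they started, which is roughly the detector's accuracy.

**What disagreed:**
- **First pass missed:** the real fingertips sat about 30 mm above the reported tool point, so my first presses on D, C and B never touched the cover. I found this from unchanged corner heights, near-zero force and the fingertip depth in the pictures. I then repeated the presses with slow, force-checked descents.
- **C pressed harder than needed:** it turned out to be shut already when I pressed it further, and the reported wrist force reached 21 N upward and 9 N sideways. Both are well under the wrist limit, and the case did not shift.

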